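# Put the wash bottles away in the leaning pockets

### The arm

A 6-joint arm with a two-finger parallel gripper is mounted at the origin on the work surface. World frame = base frame: x ahead of the robot, y to its left, z up, the work surface at z = 0. Lengths are in m, angles in rad, forces in N, time in s.
With the tool pointing down it reaches from about 0.275 to 1 m from the base axis. Payload 8.4 kg.
Tool frame: the origin (TCP) lies between the finger pads; the fingertips stand 11 mm ahead of it and the grasp point (between the pads) lies 8 mm behind it; z points along the fingers, y is the line along which they close (so a half turn about z gives the same grasp; the last joint's range is limited). The gripper opens to 85 mm and grips with 20 to 120 N. Pads are 22 mm wide; open, the fingers measure 114 mm over their backs; the gripper's body (76 mm by 85 mm) begins 54 mm behind the grasp point. The pads swing forward as they close: fully open they stand 13 mm farther back than shut.
Start: joints at [1.123, 0.353, 1.633, -0, 1.155, -0.002], TCP at [0.269, 0.564, 0.242] pointing down, gripper open.
Joint ranges: [-2.63, 2.63], [-0.92, 2.1], [0.06, 2.66], [-1.3, 4.44], [0, 2.69], [-3.02, 3.02]. Speed limits (rad/s): [2.22, 2.22, 2.79, 3.14, 3.14, 3.14].

### API

Orientations are given as a rotation vector (axis times angle).
In Python, from bench import arm gives the robot as it stands.
- The arm moves only by the shell command python3 -m crank 'ROWS' [FORCE]. ROWS is JSON, a list that holds one entry, the list of rows, each a list of 7 numbers: the shift along the tool's x, y, z in m, then the turn, a rotation vector about the tool's x, y, z in degrees, then the closure, from 0 (fully open) to 1 (shut). In form: [[[dx, dy, dz, ax, ay, az, grip], ...]]. A call has exactly 5 rows; each row shifts and turns the commanded pose from where the row before left it, along the tool's axes as they then stand; what a row does not reach is not made up. A row lasts 1/8 s, in which the tool goes at most 62.5 mm and 10.7 degrees, less where a joint would pass 70% of its speed; a pose out of reach is approached as far as the arm can. A call with a gripper value outside its range is refused whole. The fingers move at their own pace and stop on an object; FORCE is the grip in N (left out, the last holds). Time passes only in rows, so rows that do not move let the fingers close, or fill a call up. It gives the time, the measured TCP pose, the force, the opening and the grip force at its end, in the units of the state.
- arm.get_obs(): the state, without advancing time (a new reading comes with each control period).
- arm.get_image(name): name is "side" or "top"; returns (picture, depth): 400x640x3 uint8, red, green, blue; 400x640 float32, m along the optical axis (not along the pixel's ray), 0 where there is no reading.
- arm.camera_params(name): a dict with "fx", "fy", "cx", "cy" (pixels), "T" (4x4, takes a point from camera to world coordinates). Camera axes: x right, y down, z forward; pixel columns grow to the right and rows downward; lengths in m; the calibration is good to about 2 mm. A picture is of the moment at which its call begins. camera_params takes no time and is no camera call.
- arm.hand_in(): hands the job in; it is judged then, once.
The state is a dict: "time_s": time; "joint_positions": joint angles; "qvel": joint speeds; "effort": joint torques, N m; "position": TCP position; "ee_rot": TCP orientation; "wrist_force": force on the tool from outside, world axes, zero at the start; "moment": the same for the moment, N m; "opening": finger opening in m; "grasp_force": force on a finger pad.
Only numpy, scipy, OpenCV 4.12 (cv2) and the standard library are available. Lean on these libraries where they do the work, as an engineer would, in place of code of your own. Each camera call takes 0.05 s, during which the arm holds its last target. There are 200 camera calls.

### The job

Put the three wash bottles away in the organiser on the wash bench: drop each one, cap up, into the leaning pocket of its own colour so that it rests fully down on the pocket's floor. Do not knock any bottle over, and leave the pail, the dipper and the scrub brush where they are.

Things in the scene. Friction and masses are not known exactly. Their poses are not given: they have to be found in the camera images.
- bottle_green: green wash bottle, standing on the bench, 160 mm tall: round green body 48 mm in diameter up to 98 mm with a paper band round it, sloping shoulder to 110 mm, then a white round cap 36 mm in diameter from 110 to 160 mm, good to grip. About 0.14 kg. Origin at the centre of its underside, z axis along the bottle towards the cap
- bottle_yellow: yellow wash bottle, standing on the bench, 160 mm tall: round yellow body 48 mm in diameter up to 98 mm with a paper band round it, sloping shoulder to 110 mm, then a white round cap 36 mm in diameter from 110 to 160 mm, good to grip. About 0.14 kg. Origin at the centre of its underside, z axis along the bottle towards the cap
- bottle_red: red wash bottle, standing on the bench, 160 mm tall: round red body 48 mm in diameter up to 98 mm with a paper band round it, sloping shoulder to 110 mm, then a white round cap 36 mm in diameter from 110 to 160 mm, good to grip. About 0.14 kg. Origin at the centre of its underside, z axis along the bottle towards the cap
- pocket_green: fixed green open square pocket, 68 mm square inside, walls 4 mm, 95 mm deep, leaning 30 degrees towards the robot's side: from floor to mouth its axis runs 0.866 along +z and 0.5 along this body's -x. Origin on the bench, 50 mm straight below the centre of the inner floor; z up, x to the organiser's rear, y along the row. Yaw as the organiser's. Pockets stand 105 mm apart in an order that varies
- pocket_green_floor (a point): centre of the inner floor of the green pocket, 50 mm above the bench; the centre of its mouth is 95 mm from here along the leaning axis
- pocket_yellow: fixed yellow open square pocket, 68 mm square inside, walls 4 mm, 95 mm deep, leaning 30 degrees towards the robot's side: from floor to mouth its axis runs 0.866 along +z and 0.5 along this body's -x. Origin on the bench, 50 mm straight below the centre of the inner floor; z up, x to the organiser's rear, y along the row. Yaw as the organiser's. Pockets stand 105 mm apart in an order that varies
- pocket_yellow_floor (a point): centre of the inner floor of the yellow pocket, 50 mm above the bench; the centre of its mouth is 95 mm from here along the leaning axis
- pocket_red: fixed red open square pocket, 68 mm square inside, walls 4 mm, 95 mm deep, leaning 30 degrees towards the robot's side: from floor to mouth its axis runs 0.866 along +z and 0.5 along this body's -x. Origin on the bench, 50 mm straight below the centre of the inner floor; z up, x to the organiser's rear, y along the row. Yaw as the organiser's. Pockets stand 105 mm apart in an order that varies
- pocket_red_floor (a point): centre of the inner floor of the red pocket, 50 mm above the bench; the centre of its mouth is 95 mm from here along the leaning axis
- organiser: fixed white organiser: three leaning pockets, above and behind them a tray with pins and soap (x -20 to +80 mm, y +-165 mm, z 265 to 300 mm) that blocks coming straight down; the way along the leaning axis is free. Bamboo uprights at x 62, y +-178 mm, rail over them at z 370 mm. Origin on the bench under the middle pocket's floor centre, x to the rear, y along the row, z up
- pail: empty blue pail, 150 mm high, 184 mm across the rim, loose bystander, origin at the centre of its underside
- dipper: pink dipper, a cup 75 mm high and 110 mm across with a flat handle that reaches 181 mm from the cup's axis along its +y, loose bystander, origin under the centre of the cup
- brush: scrub brush with black soft grip lying on its white bristles, 150 x 58 x 61 mm, long along its x, loose bystander, origin at the centre of its underside
Things that resemble listed ones, but are neither listed nor needed, are in the scene too. What is shaped like the bottle_green but pink is not meant.

How it is judged:
At the end, for the whole second after the job is handed in: Each bottle stands cap up in the pocket of its own colour, the centre of its underside within 25 mm of the centre of the pocket's inner floor, at rest (below 0.03 m/s); pail, dipper and brush within 40 mm of where they began (distance between bottle_green and pocket_green_floor below 0.025 m and linear speed of each of bottle_green, bottle_yellow, bottle_red below 0.03 m/s and distance between bottle_yellow and pocket_yellow_floor below 0.025 m and distance between bottle_red and pocket_red_floor below 0.025 m and distance of each of pail, dipper, brush from where it was at the start of the episode below 0.04 m); the robot touches nothing.
It fails at once if the pail is pushed out of its place (more than 40 mm) (distance of pail from where it was at the start of the episode above 0.04 m).
It fails at once if the dipper is pushed out of its place (more than 40 mm) (distance of dipper from where it was at the start of the episode above 0.04 m).
It fails at once if the brush is pushed out of its place (more than 40 mm) (distance of brush from where it was at the start of the episode above 0.04 m).
It fails at once if a bottle is knocked over (tilted more than 69 degrees) (angle between any of bottle_green, bottle_yellow, bottle_red's own z axis and vertical above 1.2 rad).
It also fails if it takes over 72 s, if anything falls off the work surface, if the arm or the gripper's body presses on something with over 40 N, if the wrist force passes 120 N, or if a joint passes its speed limit or range.

## Working session

There is one attempt and no reset: what is moved stays moved. The work goes in short steps, Python scripts to look and compute and a shell command to move; the robot and the scene stay as the last step left them, time stands still between calls to the robot, and variables do not carry over. Pictures are saved under pics/ and viewed, at most 10 in all, crops included, and the job is handed in when it is done.

```bash
ls; mkdir -p pics
python3 - <<'E'
from bench import arm
import cv2,numpy as np
for n in("top","side"):
    p,d=arm.get_image(n); cv2.imwrite(f"pics/{n}0.png",p[...,::-1]); np.savez(f"{n}0.npz",p=p,d=d)
    c=arm.camera_params(n); print(n,{k:np.round(v,3).tolist() for k,v in c.items()})
o=arm.get_obs(); print({k:np.round(v,3).tolist() for k,v in o.items()})
E
```

```text
pics
top {'fx': 505.316, 'fy': 505.316, 'cx': 316.257, 'cy': 208.427, 'T': [[0.006, -0.984, 0.179, 0.225], [-1.0, -0.009, -0.013, 0.038], [0.015, -0.179, -0.984, 1.676], [0.0, 0.0, 0.0, 1.0]]}
side {'fx': 507.406, 'fy': 507.406, 'cx': 317.042, 'cy': 194.911, 'T': [[0.851, -0.337, 0.402, -0.01], [-0.525, -0.523, 0.671, -0.828], [-0.016, -0.783, -0.622, 0.855], [0.0, 0.0, 0.0, 1.0]]}
{'time_s': 0.1, 'joint_positions': [1.123, 0.354, 1.634, 0.0, 1.155, -0.002], 'qvel': [0.001, -0.001, -0.002, -0.001, -0.0, 0.001], 'effort': [0.001, -60.636, -34.282, 0.0, 0.004, -0.0], 'position': [0.269, 0.564, 0.242], 'ee_rot': [-0.694, -3.064, 0.002], 'wrist_force': [0.103, 0.939, -0.635], 'moment': [0.056, 0.001, 0.022], 'grasp_force': 0.0, 'opening': 0.085}
```

View pics/top0.png

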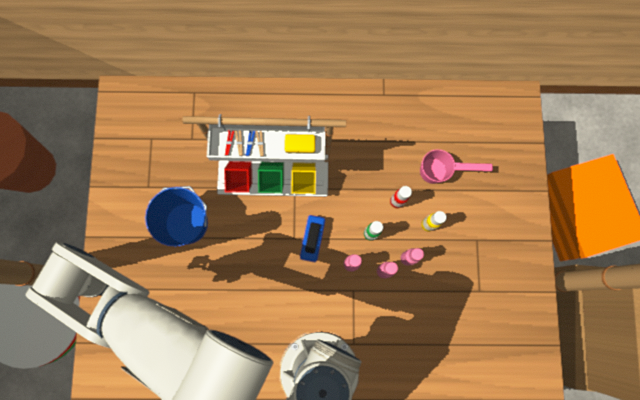

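View pics/side0.png

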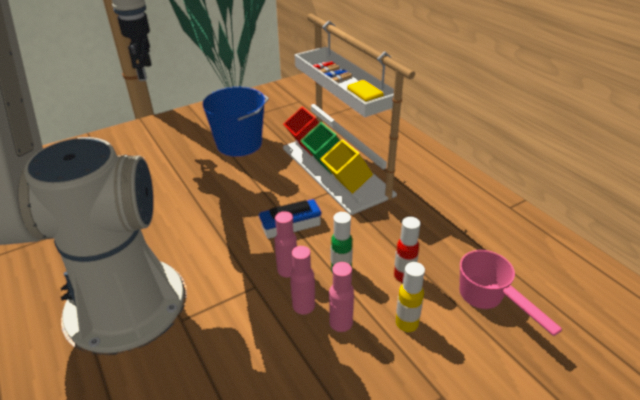

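Top view shows the red, green and yellow pockets at about (238,177), (271,178) and (304,180). The green, red and yellow bottles are at (373,230), (402,196) and (434,221). The brush is at (312,238), the dipper at (437,166), the pail at (176,215), and three pink decoys near (385,262). In the side view the bottle caps are at (342,223), (409,228) and (413,275), and the pocket mouths at (300,123), (320,140) and (341,158).

```bash
cat > h.py <<'E'
import numpy as np,cv2
from bench import arm
def cloud(n,d):
    c=arm.camera_params(n); v,u=np.mgrid[:400,:640]
    P=np.stack([(u-c["cx"])/c["fx"]*d,(v-c["cy"])/c["fy"]*d,d,np.ones_like(d)],-1)@np.array(c["T"]).T
    return P[...,:3]
def ray(n,u,v):
    c=arm.camera_params(n);T=np.array(c["T"]);r=T[:3,:3]@[(u-c["cx"])/c["fx"],(v-c["cy"])/c["fy"],1]
    return T[:3,3],r/np.linalg.norm(r)
def tri(a,b):
    (o,r),(p,s)=ray("top",*a),ray("side",*b)
    t=np.linalg.lstsq(np.stack([r,-s],1),p-o,rcond=None)[0]
    A,B=o+t[0]*r,p+t[1]*s
    return (A+B)/2,np.linalg.norm(A-B)
H={"red":[(0,8),(172,180)],"green":[(45,85)],"yellow":[(22,32)]}
def mask(p,col):
    h=cv2.cvtColor(p,cv2.COLOR_RGB2HSV)
    return sum((cv2.inRange(h,(a,140,60),(b,255,255)) for a,b in H[col]))>0
def white(p):
    h=cv2.cvtColor(p,cv2.COLOR_RGB2HSV); return (h[...,1]<60)&(h[...,2]>120)
E
python3 - <<'E'
from h import *
I={n:np.load(f"{n}0.npz") for n in("top","side")}
for n in I:
    p,d=I[n]["p"],I[n]["d"];P=cloud(n,d);z=P[...,2]
    print(n,"bench z",np.round(np.median(z[250:300,430:460] if n=="top" else z[330:380,180:260]),4))
    for c in H:
        m=(mask(p,c)&(d>0)).astype(np.uint8); k,L,s,ce=cv2.connectedComponentsWithStats(m)
        for i in range(1,k):
            if s[i,4]>25:
                q=P[L==i]; print(n,c,s[i].tolist(),np.round(ce[i]),"min",q.min(0).round(3),"max",q.max(0).round(3),"med",np.median(q,0).round(3))
    m=(white(p)&(z>.08)&(z<.2)&(P[...,1]<-.02)&(P[...,0]>.3)).astype(np.uint8); k,L,s,ce=cv2.connectedComponentsWithStats(m)
    for i in range(1,k):
        if s[i,4]>40:
            q=P[L==i]; t=q[q[:,2]>np.percentile(q[:,2],98)-.006]; print(n,"cap",s[i].tolist(),"top",t.mean(0).round(4),len(t), "ext",np.ptp(t,axis=0).round(3))
E
```

```text
top bench z -0.0
top red [227, 130, 7, 11, 51] [230. 135.] min [0.676 0.26  0.265] max [0.707 0.276 0.284] med [0.691 0.269 0.279]
top red [225, 144, 6, 11, 44] [227. 149.] min [0.634 0.267 0.268] max [0.665 0.281 0.284] med [0.651 0.275 0.28 ]
top red [224, 161, 28, 32, 762] [238. 177.] min [0.561 0.229 0.013] max [0.673 0.325 0.163] med [0.62  0.272 0.089]
top red [394, 189, 15, 15, 71] [399. 199.] min [ 0.533 -0.276  0.008] max [ 0.598 -0.233  0.112] med [ 0.542 -0.244  0.099]
top red [58, 336, 18, 22, 39] [ 68. 347.] min [-0.025  1.061 -0.642] max [ 0.064  1.131 -0.609] med [ 0.016  1.086 -0.623]
top green [258, 163, 25, 30, 681] [270. 177.] min [0.559 0.124 0.026] max [0.665 0.2   0.157] med [0.621 0.166 0.082]
top green [367, 227, 13, 10, 31] [371. 233.] min [ 0.425 -0.181  0.085] max [ 0.453 -0.144  0.11 ] med [ 0.431 -0.153  0.101]
top yellow [285, 134, 30, 19, 539] [299. 143.] min [0.638 0.026 0.28 ] max [0.691 0.109 0.308] med [0.663 0.069 0.297]
top yellow [291, 163, 25, 31, 746] [303. 178.] min [0.557 0.021 0.007] max [0.669 0.102 0.159] med [0.62  0.06  0.077]
top yellow
[... 1205 characters left out ...]
 max [0.709 0.15  0.3  ] med [0.658 0.055 0.297]
side yellow [320, 139, 53, 54, 1527] [347. 165.] min [0.555 0.013 0.024] max [0.666 0.128 0.154] med [0.608 0.022 0.101]
side yellow [399, 284, 25, 24, 367] [410. 298.] min [ 0.453 -0.388 -0.   ] max [ 0.528 -0.279  0.111] med [ 0.462 -0.377  0.098]
side yellow [396, 315, 23, 17, 219] [407. 325.] min [ 0.452 -0.388 -0.   ] max [ 0.487 -0.349  0.035] med [ 0.461 -0.379  0.016]
side cap [334, 212, 17, 26, 287] top [ 0.4437 -0.1704  0.1601] 163 ext [0.034 0.037 0.007]
side cap [401, 217, 19, 27, 308] top [ 0.5539 -0.2605  0.1604] 168 ext [0.036 0.036 0.007]
side cap [404, 262, 21, 31, 385] top [ 0.476  -0.3642  0.1603] 222 ext [0.034 0.035 0.007]
```

Run:
```python
from h import *
I={n:np.load(f"{n}0.npz") for n in("top","side")}
a=np.array([-.5,0,.866]);e=np.array([.866,0,.5])
R={"red":.27,"green":.165,"yellow":.06}
px={}
for n in I:
    p,d=I[n]["p"],I[n]["d"];P=cloud(n,d)
    for c,y in R.items():
        m=mask(p,c)&(d>0)&(abs(P[...,1]-y)<.06)&(P[...,0]>.53)&(P[...,0]<.68)&(P[...,2]>.09)&(P[...,2]<.17)
        q=P[m];h=q@a;top=np.percentile(h,97);k=h>top-.006
        uv=np.stack([q[k]@e,q[k][:,1]],1);r=cv2.minAreaRect(uv.astype(np.float32)*1000)
        ctr=e*r[0][0]/1000+a*np.median(h[k])+[0,r[0][1]/1000,0]
        print(n,c,k.sum(),"h",np.median(h[k]).round(4),"mouth",ctr.round(4),"size",np.round(r[1],1),"ang",round(r[2],1),"floor",(ctr-a*.095).round(4))
        # pixel of the rim outline centre: intersection of quad diagonals
        mm=np.zeros(m.shape,np.uint8); vv,uu=np.nonzero(m); mm[vv[k],uu[k]]=1
        hull=cv2.convexHull(np.argwhere(mm)[:,::-1].astype(np.int32)); M=cv2.moments(hull); px[n,c]=(M["m10"]/M["m00"],M["m01"]/M["m00"])
for c in R: print(c,[np.round(x,4) for x in tri(px["top",c],px["side",c])])
# caps: triangulate top-face centre
for n in I:
    P=cloud(n,I[n]["d"]);z=P[...,2];w=white(I[n]["p"])
    for c,(x,y) in {"green":(.4445,-.168),"red":(.555,-.258),"yellow":(.477,-.3615)}.items():
        m=w&(z>.154)&(np.hypot(P[...,0]-x,P[...,1]-y)<.028); v,u=np.nonzero(m); px[n,"b"+c]=(u.mean(),v.mean())
for c in R: print("cap",c,[np.round(x,4) for x in tri(px["top","b"+c],px["side","b"+c])])
# neighbours
P=cloud("top",I["top"]["d"]);h=cv2.cvtColor(I["top"]["p"],cv2.COLOR_RGB2HSV)
for nm,(lo,hi) in {"pink":((160,60,80),(176,255,255)),"blue":((100,120,40),(125,255,255))}.items():
    k,L,s,ce=cv2.connectedComponentsWithStats(cv2.inRange(h,lo,hi))
    for i in range(1,k):
        if s[i,4]>60: q=P[L==i]; print(nm,np.median(q,0).round(3),np.percentile(q,3,axis=0).round(3),np.percentile(q,97,axis=0).round(3))
```

```text
top red 74 h -0.1785 mouth [0.5936 0.2664 0.1366] size [73.3 75.9] ang 89.1 floor [0.6411 0.2664 0.0543]
top green 69 h -0.1786 mouth [0.5922 0.1623 0.1357] size [74.7 75.3] ang 88.5 floor [0.6397 0.1623 0.0534]
top yellow 80 h -0.178 mouth [0.5903 0.0575 0.1353] size [77.1 72.5] ang 0.7 floor [0.6378 0.0575 0.0531]
side red 160 h -0.1808 mouth [0.5912 0.2649 0.1326] size [80.9 76. ] ang 89.6 floor [0.6387 0.2649 0.0503]
side green 124 h -0.1806 mouth [0.5881 0.1584 0.131 ] size [80.2 69.9] ang 89.6 floor [0.6356 0.1584 0.0487]
side yellow 204 h -0.1793 mouth [0.5887 0.0543 0.1328] size [82.4 75.6] ang 89.4 floor [0.6362 0.0543 0.0506]
red [array([0.5943, 0.2675, 0.1293]), np.float64(0.0011)]
green [array([0.5945, 0.1644, 0.1243]), np.float64(0.0027)]
yellow [array([0.592 , 0.0574, 0.1287]), np.float64(0.0008)]
cap red [array([ 0.557 , -0.257 ,  0.1548]), np.float64(0.0005)]
cap green [array([ 0.4466, -0.1667,  0.1549]), np.float64(0.0004)]
cap yellow [array([ 0.4789, -0.361 ,  0.1543]), np.float64(0.0003)]
pink [ 0.667 -0.409  0.038] [ 0.618 -0.545 -0.001] [ 0.713 -0.338  0.078]
pink [ 0.361 -0.277  0.118] [ 0.342 -0.303  0.021] [ 0.382 -0.264  0.165]
pink [ 0.339 -0.094  0.151] [ 0.321 -0.115  0.019] [ 0.361 -0.077  0.166]
pink [ 0.319 -0.2    0.134] [ 0.301 -0.224  0.018] [ 0.343 -0.185  0.166]
blue [0.489 0.474 0.043] [0.401 0.377 0.   ] [0.557 0.529 0.152]
blue [0.42  0.029 0.049] [ 0.355 -0.004  0.04 ] [0.492 0.061 0.062]
```

```bash
python3 -m crank '[[[0,0,0,0,0,-8.5,0],[0,0,0,0,0,-8.5,0],[0,0,0,0,0,-8.6,0],[-0.012,-0.05,0,0,0,0,0],[-0.012,-0.05,0,0,0,0,0]]]' 40
python3 -m crank '[[[-0.012,-0.05,0,0,0,0,0],[-0.012,-0.05,0,0,0,0,0],[-0.012,-0.05,0,0,0,0,0],[-0.012,-0.05,0,0,0,0,0],[-0.012,-0.05,0,0,0,0,0]]]'
python3 -m crank '[[[-0.012,-0.05,0,0,0,0,0],[-0.012,-0.05,0,0,0,0,0],[-0.012,-0.05,0,0,0,0,0],[-0.012,-0.05,0,0,0,0,0],[-0.012,-0.05,0,0,0,0,0]]]'
```

```text
time_s: 0.72
position: [0.2934, 0.4627, 0.2416]
ee_rot: [0.003, -3.141, 0.002]
wrist_force: [0.8, -0.2, -0.8]
opening: 0.0854
grasp_force: 0.0
time_s: 1.35
position: [0.3538, 0.2124, 0.2422]
ee_rot: [-0.002, 3.141, -0.0]
wrist_force: [0.7, -0.3, -0.2]
opening: 0.0855
grasp_force: 0.0
time_s: 1.98
position: [0.4141, -0.0377, 0.2423]
ee_rot: [-0.001, 3.141, 0.0]
wrist_force: [0.6, 0.7, -0.6]
opening: 0.0855
grasp_force: 0.0
```

```bash
python3 -m crank '[[[-0.0105,-0.0433,0,0,0,0,0],[-0.0105,-0.0433,0,0,0,0,0],[-0.0105,-0.0433,0,0,0,0,0],[0,0,0.03,0,0,0,0],[0,0,0.03,0,0,0,0]]]'
python3 -m crank '[[[0,0,0.026,0,0,0,0],[0,0,0.026,0,0,0,0],[0,0,0,0,0,0,0],[0,0,0,0,0,0,1],[0,0,0,0,0,0,1]]]'
python3 -m crank '[[[0,0,0,0,0,0,1],[0,0,0,0,0,0,1],[0,0,0,0,0,0,1],[0,0,0,0,0,0,1],[0,0,0,0,0,0,1]]]'
```

```text
time_s: 2.6
position: [0.4457, -0.1665, 0.1815]
ee_rot: [0.001, 3.141, -0.0]
wrist_force: [0.3, 0.8, -0.6]
opening: 0.0853
grasp_force: 0.0
time_s: 3.22
position: [0.4464, -0.1661, 0.1313]
ee_rot: [-0.002, 3.14, -0.001]
wrist_force: [0.4, -0.9, 0.2]
opening: 0.0517
grasp_force: 0.0
time_s: 3.85
position: [0.4466, -0.1664, 0.1313]
ee_rot: [-0.002, 3.14, -0.002]
wrist_force: [-0.3, -2.5, 7.5]
opening: 0.0346
grasp_force: 39.8
```

```bash
python3 -m crank '[[[0,0,-0.03,0,0,0,1],[0,0,-0.05,0,0,0,1],[0,0,-0.05,0,0,0,1],[0,0,-0.05,0,0,0,1],[0,0,-0.04,0,0,0,1]]]'
python3 -m crank '[[[-0.006,0.047,0,0,0,0,1],[-0.006,0.047,0,0,0,0,1],[-0.006,0.047,0,0,0,0,1],[-0.006,0.047,0,0,0,0,1],[-0.006,0.047,0,0,0,0,1]]]'
python3 -m crank '[[[-0.006,0.047,0,0,0,0,1],[-0.006,0.047,0,0,0,0,1],[0,0,0,0,-10,0,1],[0,0,0,0,-10,0,1],[0,0,0,0,-10,0,1]]]'
python3 -m crank '[[[0,0,0,0,0,0,1],[0,0,0,0,0,0,1],[0,0,0,0,0,0,1],[0,0,0,0,0,0,1],[0,0,0,0,0,0,1]]]'
python3 - <<'E'
from h import *
p,d=arm.get_image("side");cv2.imwrite("pics/side1.png",cv2.resize(p[20:280,200:520,::-1],None,fx=2,fy=2))
print(np.round(arm.get_obs()["joint_positions"],2))
E
```

```text
time_s: 4.47
position: [0.4456, -0.1656, 0.3525]
ee_rot: [-0.002, 3.14, -0.0]
wrist_force: [0.3, -0.7, -1.6]
opening: 0.0354
grasp_force: 40.3
time_s: 5.1
position: [0.4751, 0.0708, 0.3503]
ee_rot: [0.002, -3.141, -0.0]
wrist_force: [1.3, -0.5, -1.0]
opening: 0.0352
grasp_force: 40.5
time_s: 5.72
position: [0.487, 0.1635, 0.3505]
ee_rot: [-0.002, 2.613, 0.002]
wrist_force: [0.7, -1.1, -1.7]
opening: 0.0351
grasp_force: 40.9
time_s: 6.35
position: [0.4878, 0.1631, 0.3502]
ee_rot: [-0.0, 2.619, -0.0]
wrist_force: [0.0, 0.1, -1.9]
opening: 0.035
grasp_force: 40.7
[ 0.46 -0.15  2.06 -0.32  0.79 -0.93]
```

View pics/side1.png

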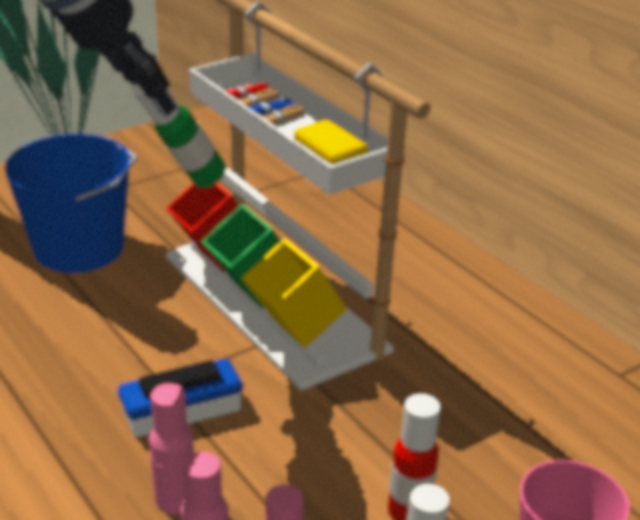

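The side crop shows the green bottle held upright in the gripper at the 30° lean, base near crop pixel (205,180). It sits just above the organiser, in line with the green pocket mouth at (240,238).

```bash
python3 -m crank '[[[0.021,-0.0016,0,0,0,0,1],[0,0,0.035,0,0,0,1],[0,0,0.035,0,0,0,1],[0,0,0.035,0,0,0,1],[0,0,0.035,0,0,0,1]]]'
python3 -m crank '[[[0,0,0.015,0,0,0,1],[0,0,0.015,0,0,0,1],[0,0,0.015,0,0,0,1],[0,0,0.013,0,0,0,1],[0,0,0,0,0,0,1]]]'
```

```text
time_s: 7.02
position: [0.5399, 0.1617, 0.2177]
ee_rot: [-0.001, 2.618, 0.001]
wrist_force: [-0.2, -0.4, -1.9]
opening: 0.0351
grasp_force: 40.9
time_s: 7.65
position: [0.5682, 0.1616, 0.1675]
ee_rot: [-0.001, 2.619, -0.0]
wrist_force: [-0.1, 0.6, -2.0]
opening: 0.0354
grasp_force: 40.8
```

```bash
python3 -m crank '[[[0,0,0.004,0,0,0,1],[0,0,0,0,0,0,1],[0,0,0,0,0,0,0],[0,0,0,0,0,0,0],[0,0,0,0,0,0,0]]]'
python3 -m crank '[[[0,0,0,0,0,0,0],[0,0,0,0,0,0,0],[0,0,-0.02,0,0,0,0],[0,0,-0.04,0,0,0,0],[0,0,-0.05,0,0,0,0]]]'
python3 -m crank '[[[0,0,-0.05,0,0,0,0],[0,0,-0.05,0,0,0,0],[0,0,0,0,10,0,0],[0,0,0,0,10,0,0],[0,0,0,0,10,0,0]]]'
python3 - <<'E'
from h import *
p,d=arm.get_image("side");cv2.imwrite("pics/side2.png",cv2.resize(p[20:280,200:520,::-1],None,fx=2,fy=2))
E
```

```text
time_s: 8.28
position: [0.5703, 0.1618, 0.1652]
ee_rot: [-0.001, 2.617, 0.001]
wrist_force: [0.2, -0.2, 0.1]
opening: 0.0858
grasp_force: 0.0
time_s: 8.9
position: [0.5143, 0.1615, 0.2602]
ee_rot: [-0.001, 2.62, -0.0]
wrist_force: [1.0, 0.3, 1.1]
opening: 0.0854
grasp_force: 0.0
time_s: 9.52
position: [0.4653, 0.1619, 0.3482]
ee_rot: [0.003, -3.138, -0.003]
wrist_force: [-0.1, -0.1, 0.0]
opening: 0.0855
grasp_force: 0.0
```

View pics/side2.png

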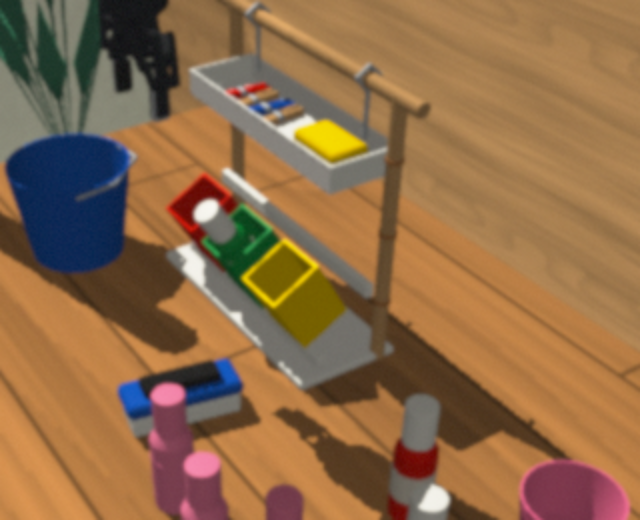

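The green bottle is in the green pocket with only its cap and shoulder showing, at crop (213,218). Next is yellow.

```bash
python3 -m crank '[[[-0.0013,-0.0523,0,0,0,0,0],[-0.0013,-0.0523,0,0,0,0,0],[-0.0013,-0.0523,0,0,0,0,0],[-0.0013,-0.0523,0,0,0,0,0],[-0.0013,-0.0523,0,0,0,0,0]]]'
python3 -m crank '[[[-0.0013,-0.0523,0,0,0,0,0],[-0.0013,-0.0523,0,0,0,0,0],[-0.0013,-0.0523,0,0,0,0,0],[-0.0013,-0.0523,0,0,0,0,0],[-0.0013,-0.0523,0,0,0,0,0]]]'
python3 -m crank '[[[0,0,0.05,0,0,0,0],[0,0,0.05,0,0,0,0],[0,0,0,0,0,0,0],[0,0,0,0,0,0,0],[0,0,0,0,0,0,0]]]'
```

```text
time_s: 10.2
position: [0.4716, -0.1016, 0.3466]
ee_rot: [-0.001, 3.14, -0.002]
wrist_force: [0.9, 0.9, 0.1]
opening: 0.0852
grasp_force: 0.0
time_s: 10.82
position: [0.4784, -0.3631, 0.3466]
ee_rot: [-0.001, 3.141, -0.002]
wrist_force: [0.5, 0.1, 0.2]
opening: 0.0854
grasp_force: 0.0
time_s: 11.45
position: [0.4799, -0.362, 0.2493]
ee_rot: [-0.002, 3.138, -0.004]
wrist_force: [-1.1, -0.9, 0.4]
opening: 0.0853
grasp_force: 0.0
```

```bash
python3 -m crank '[[[0.001,0.001,0.04,0,0,0,0],[0,0,0.04,0,0,0,0],[0,0,0.038,0,0,0,0],[0,0,0,0,0,0,0],[0,0,0,0,0,0,1]]]'
python3 -m crank '[[[0,0,0,0,0,0,1],[0,0,0,0,0,0,1],[0,0,0,0,0,0,1],[0,0,0,0,0,0,1],[0,0,0,0,0,0,1]]]'
python3 -m crank '[[[0,0,-0.03,0,0,0,1],[0,0,-0.05,0,0,0,1],[0,0,-0.05,0,0,0,1],[0,0,-0.05,0,0,0,1],[0,0,-0.04,0,0,0,1]]]'
```

```text
time_s: 12.08
position: [0.4789, -0.3612, 0.1309]
ee_rot: [-0.002, 3.139, -0.003]
wrist_force: [-0.2, 0.6, 0.4]
opening: 0.0698
grasp_force: 0.0
time_s: 12.7
position: [0.4787, -0.3613, 0.1304]
ee_rot: [-0.001, 3.139, -0.003]
wrist_force: [-0.5, -0.8, 7.5]
opening: 0.0352
grasp_force: 39.6
time_s: 13.32
position: [0.4777, -0.3603, 0.3514]
ee_rot: [-0.002, 3.14, -0.002]
wrist_force: [0.7, -0.0, -2.0]
opening: 0.0352
grasp_force: 40.4
```

```bash
python3 -m crank '[[[-0.001,0.0521,0,0,0,0,1],[-0.001,0.0521,0,0,0,0,1],[-0.001,0.0521,0,0,0,0,1],[-0.001,0.0521,0,0,0,0,1],[-0.001,0.0521,0,0,0,0,1]]]'
python3 -m crank '[[[-0.001,0.0521,0,0,0,0,1],[-0.001,0.0521,0,0,0,0,1],[-0.001,0.0521,0,0,0,0,1],[0,0,0,0,-10,0,1],[0,0,0,0,-10,0,1]]]'
python3 -m crank '[[[0,0,0,0,-10,0,1],[0,0,0,0,0,0,1],[0,0,0,0,0,0,1],[0,0,0,0,0,0,1],[0,0,0,0,0,0,1]]]'
python3 - <<'E'
from h import *
F=np.array([.637,.0565,.05]);v=np.array(arm.get_obs()["position"])-F
print("dx",v@[.866,0,.5],"dy",-v[1],"dz",v@[-.5,0,.866]-.1304)
E
```

```text
time_s: 13.95
position: [0.482, -0.0982, 0.349]
ee_rot: [-0.001, 3.141, 0.0]
wrist_force: [0.3, -0.3, -2.1]
opening: 0.0352
grasp_force: 40.7
time_s: 14.58
position: [0.4855, 0.0573, 0.3491]
ee_rot: [-0.004, 2.787, 0.001]
wrist_force: [0.5, 0.6, -2.8]
opening: 0.0351
grasp_force: 41.3
time_s: 15.2
position: [0.4862, 0.0564, 0.3489]
ee_rot: [-0.001, 2.619, 0.0]
wrist_force: [0.2, 0.8, -1.7]
opening: 0.035
grasp_force: 41.2
dx 0.01889952502520481 dy 0.0001267056246311571 dz 0.20387894241971352
```

```bash
python3 -m crank '[[[0.02,0,0,0,0,0,1],[0,0,0.035,0,0,0,1],[0,0,0.035,0,0,0,1],[0,0,0.035,0,0,0,1],[0,0,0.035,0,0,0,1]]]'
python3 -m crank '[[[0,0,0.016,0,0,0,1],[0,0,0.016,0,0,0,1],[0,0,0.015,0,0,0,1],[0,0,0.013,0,0,0,1],[0,0,0,0,0,0,1]]]'
```

```text
time_s: 15.82
position: [0.5392, 0.0564, 0.2165]
ee_rot: [-0.001, 2.619, 0.0]
wrist_force: [0.9, -0.9, -1.6]
opening: 0.035
grasp_force: 41.4
time_s: 16.45
position: [0.568, 0.0564, 0.1648]
ee_rot: [-0.001, 2.619, -0.0]
wrist_force: [0.8, 0.0, -0.9]
opening: 0.0352
grasp_force: 41.3
```

```bash
python3 -m crank '[[[0,0,0.001,0,0,0,1],[0,0,0,0,0,0,0],[0,0,0,0,0,0,0],[0,0,0,0,0,0,0],[0,0,0,0,0,0,0]]]'
python3 -m crank '[[[0,0,0,0,0,0,0],[0,0,0,0,0,0,0],[0,0,-0.02,0,0,0,0],[0,0,-0.04,0,0,0,0],[0,0,-0.05,0,0,0,0]]]'
python3 -m crank '[[[0,0,-0.05,0,0,0,0],[0,0,-0.05,0,0,0,0],[0,0,0,0,10,0,0],[0,0,0,0,10,0,0],[0,0,0,0,10,0,0]]]'
python3 -m crank '[[[0,-0.05,0,0,0,0,0],[0,-0.05,0,0,0,0,0],[0,-0.05,0,0,0,0,0],[-0.02,-0.05,0,0,0,0,0],[-0.02,-0.05,0,0,0,0,0]]]'
python3 -m crank '[[[-0.026,-0.0315,0,0,0,0,0],[-0.026,-0.0315,0,0,0,0,0],[0,0,0,0,0,0,0],[0,0,0,0,0,0,0],[0,0,0,0,0,0,0]]]'
python3 - <<'E'
from h import *
p,d=arm.get_image("side");cv2.imwrite("pics/side3.png",cv2.resize(p[20:280,200:520,::-1],None,fx=2,fy=2))
E
```

```text
time_s: 17.08
position: [0.5686, 0.0566, 0.1649]
ee_rot: [-0.001, 2.618, 0.0]
wrist_force: [-0.1, 0.1, -0.6]
opening: 0.0852
grasp_force: 0.0
time_s: 17.7
position: [0.5126, 0.0564, 0.26]
ee_rot: [-0.001, 2.62, 0.0]
wrist_force: [0.3, 0.9, 0.1]
opening: 0.0857
grasp_force: 0.0
time_s: 18.32
position: [0.4636, 0.0565, 0.3479]
ee_rot: [0.002, -3.139, -0.001]
wrist_force: [0.0, 0.4, -0.8]
opening: 0.0853
grasp_force: 0.0
time_s: 18.95
position: [0.504, -0.1953, 0.3467]
ee_rot: [-0.001, 3.141, -0.0]
wrist_force: [1.2, 0.4, 0.2]
opening: 0.0852
grasp_force: 0.0
time_s: 19.58
position: [0.5553, -0.2556, 0.3467]
ee_rot: [0.003, -3.141, -0.0]
wrist_force: [-0.2, 0.4, 0.3]
opening: 0.0854
grasp_force: 0.0
```

View pics/side3.png

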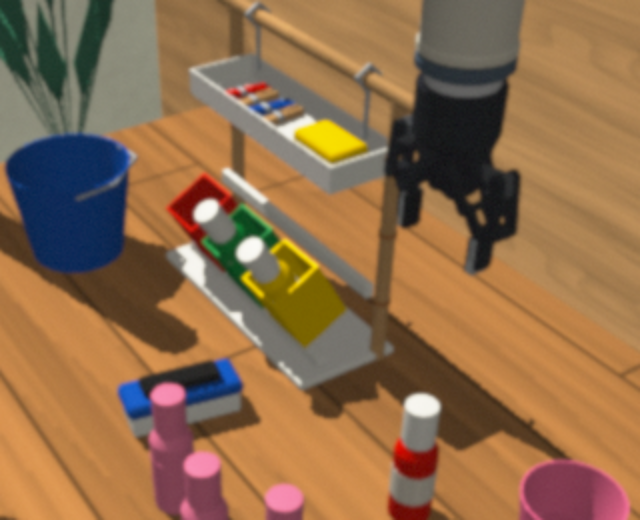

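The yellow bottle is also seated, cap at crop (257,258). The gripper is above the red bottle, whose cap is at (421,410).

```bash
python3 -m crank '[[[-0.0005,-0.001,0.05,0,0,0,0],[0,0,0.05,0,0,0,0],[0,0,0.04,0,0,0,0],[0,0,0.04,0,0,0,0],[0,0,0.0365,0,0,0,0]]]'
python3 -m crank '[[[0,0,0,0,0,0,0],[0,0,0,0,0,0,1],[0,0,0,0,0,0,1],[0,0,0,0,0,0,1],[0,0,0,0,0,0,1]]]'
python3 -m crank '[[[0,0,0,0,0,0,1],[0,0,-0.03,0,0,0,1],[0,0,-0.06,0,0,0,1],[0,0,-0.06,0,0,0,1],[0,0,-0.06,0,0,0,1]]]'
```

```text
time_s: 20.25
position: [0.556, -0.2568, 0.1292]
ee_rot: [-0.003, 3.141, -0.0]
wrist_force: [-0.0, -0.3, 0.3]
opening: 0.0855
grasp_force: 0.0
time_s: 20.88
position: [0.5573, -0.258, 0.1317]
ee_rot: [-0.002, 3.139, -0.002]
wrist_force: [-0.8, -0.7, 6.4]
opening: 0.035
grasp_force: 39.6
time_s: 21.5
position: [0.5559, -0.2573, 0.3424]
ee_rot: [-0.002, 3.141, -0.0]
wrist_force: [0.7, -0.7, -1.2]
opening: 0.0351
grasp_force: 40.2
```

```bash
python3 -m crank '[[[0.017,0.0476,-0.004,0,0,0,1],[0.017,0.0476,-0.004,0,0,0,1],[0.017,0.0476,0,0,0,0,1],[0.017,0.0476,0,0,0,0,1],[0,0.0476,0,0,0,0,1]]]'
python3 -m crank '[[[0,0.0476,0,0,0,0,1],[0,0.0476,0,0,0,0,1],[0,0.0476,0,0,0,0,1],[0,0.0476,0,0,0,0,1],[0,0.0476,0,0,0,0,1]]]'
python3 -m crank '[[[0,0.0476,0,0,0,0,1],[0,0,0,0,-10,0,1],[0,0,0,0,-10,0,1],[0,0,0,0,-10,0,1],[0,0,0,0,0,0,1]]]'
python3 -m crank '[[[0,0,0,0,0,0,1],[0,0,0,0,0,0,1],[0,0,0,0,0,0,1],[0,0,0,0,0,0,1],[0,0,0,0,0,0,1]]]'
python3 - <<'E'
from h import *
F=np.array([.640,.2665,.05]);v=np.array(arm.get_obs()["position"])-F
print("dx",v@[.866,0,.5],"dy",-v[1],"dz",v@[-.5,0,.866]-.1315)
E
```

```text
time_s: 22.12
position: [0.4867, -0.0183, 0.3486]
ee_rot: [-0.001, 3.141, -0.0]
wrist_force: [1.2, -0.8, -1.5]
opening: 0.0353
grasp_force: 40.3
time_s: 22.75
position: [0.4875, 0.2199, 0.3485]
ee_rot: [-0.002, 3.141, 0.0]
wrist_force: [0.3, 0.3, -0.5]
opening: 0.0355
grasp_force: 40.3
time_s: 23.38
position: [0.4851, 0.2654, 0.3469]
ee_rot: [-0.005, 2.62, -0.001]
wrist_force: [0.0, 0.6, -1.4]
opening: 0.0351
grasp_force: 40.6
time_s: 24.0
position: [0.4879, 0.266, 0.3479]
ee_rot: [-0.001, 2.618, -0.0]
wrist_force: [-0.2, -0.1, -0.9]
opening: 0.0354
grasp_force: 40.6
dx 0.017249591043368623 dy 0.0005480766071747079 dz 0.20249266861720444
```

```bash
python3 -m crank '[[[0.0185,0.0005,0,0,0,0,1],[0,0,0.035,0,0,0,1],[0,0,0.035,0,0,0,1],[0,0,0.035,0,0,0,1],[0,0,0.035,0,0,0,1]]]'
python3 -m crank '[[[0,0,0.015,0,0,0,1],[0,0,0.015,0,0,0,1],[0,0,0.015,0,0,0,1],[0,0,0.014,0,0,0,1],[0,0,0,0,0,0,1]]]'
```

```text
time_s: 24.62
position: [0.5424, 0.2667, 0.2167]
ee_rot: [-0.001, 2.618, 0.001]
wrist_force: [1.2, 0.1, -0.7]
opening: 0.0351
grasp_force: 40.8
time_s: 25.25
position: [0.5713, 0.2664, 0.1655]
ee_rot: [-0.001, 2.619, -0.001]
wrist_force: [-0.9, -0.5, -1.4]
opening: 0.0349
grasp_force: 40.7
```

```bash
python3 -m crank '[[[0,0,0.001,0,0,0,1],[0,0,0,0,0,0,0],[0,0,0,0,0,0,0],[0,0,0,0,0,0,0],[0,0,0,0,0,0,0]]]'
python3 -m crank '[[[0,0,0,0,0,0,0],[0,0,0,0,0,0,0],[0,0,-0.02,0,0,0,0],[0,0,-0.04,0,0,0,0],[0,0,-0.05,0,0,0,0]]]'
python3 -m crank '[[[0,0,-0.05,0,0,0,0],[0,0,-0.05,0,0,0,0],[0,0,-0.04,0,0,0,0],[0,0,-0.04,0,0,0,0],[0,0,0,0,0,0,0]]]'
python3 - <<'E'
from h import *
F={"red":[.640,.2665,.05],"green":[.6385,.1615,.05],"yellow":[.637,.0565,.05]}
a=np.array([-.5,0,.866])
p,d=arm.get_image("side");P=cloud("side",d);w=white(p);cv2.imwrite("pics/side4.png",cv2.resize(p[20:280,200:520,::-1],None,fx=2,fy=2))
for c,f in F.items():
    v=P-np.array(f);h=v@a;q=v[w&(h>.12)&(h<.2)&(abs(v[...,1])<.03)&(np.linalg.norm(v-h[...,None]*a,axis=-1)<.045)]
    t=q[q@a>np.percentile(q@a,97)-.005]; print(c,"cap top height along axis",np.percentile(q@a,97).round(4),"perp e",(t@[.866,0,.5]).mean().round(4),"y",t[:,1].mean().round(4))
h0=np.load("side0.npz")["d"]
t,dt=arm.get_image("top");t0=np.load("top0.npz")["p"]
h=lambda x,lo,hi:cv2.moments(cv2.inRange(cv2.cvtColor(x,cv2.COLOR_RGB2HSV),lo,hi)[140:275])
for nm,lo,hi,s in (("pink/dipper",(160,60,80),(176,255,255),0),):
    for x in(t0,t):
        m=h(x,lo,hi);print(nm,m["m10"]/m["m00"],m["m01"]/m["m00"])
E
```

```text
time_s: 25.88
position: [0.5718, 0.2667, 0.1657]
ee_rot: [-0.001, 2.618, 0.001]
wrist_force: [-0.5, -0.7, 0.2]
opening: 0.0855
grasp_force: 0.0
time_s: 26.5
position: [0.5159, 0.2662, 0.2609]
ee_rot: [-0.001, 2.62, -0.001]
wrist_force: [0.5, 1.3, 0.4]
opening: 0.0854
grasp_force: 0.0
time_s: 27.12
position: [0.4267, 0.2673, 0.42]
ee_rot: [-0.001, 2.614, 0.006]
wrist_force: [-0.7, 0.4, 0.1]
opening: 0.0855
grasp_force: 0.0
red cap top height along axis 0.1646 perp e -0.015 y -0.0045
green cap top height along axis 0.1646 perp e -0.012 y 0.0017
yellow cap top height along axis 0.1637 perp e -0.0132 y -0.0015
pink/dipper 422.29089026915113 62.61438923395445
pink/dipper 422.86370757180157 61.981201044386424
```

View pics/side4.png

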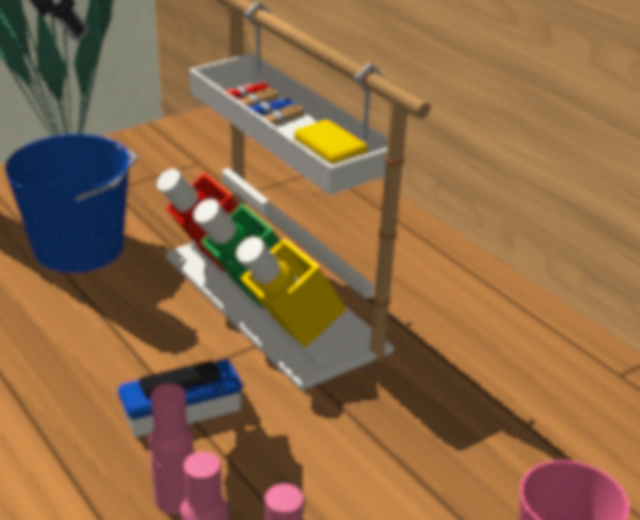

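All three caps, at crop (177,188), (213,218) and (257,258), stand equally high, within measuring error of 160 mm along the axis, so the bottles are fully down. The bystanders haven't moved and the gripper is clear.

```bash
python3 -c "
from bench import arm
print(arm.hand_in())"
```

```text
the job is handed in; nothing more can be done
None
```

All three bottles stand cap up in the pockets of their own colours, with the pail, dipper and brush left where they were; the job was handed in at about 27 s, and the hand-in returned no verdict.

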